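Reset the pressure screw of the etching press

ROBOT

A 6-joint arm with a two-finger parallel gripper is mounted at the origin on the work surface. World frame = base frame: x ahead of the robot, y to its left, z up, the work surface at z = 0. Lengths are in m, angles in degrees, forces in N, time in s.
With the tool pointing down it reaches from about 0.4 to 0.825 m from the base axis. Payload 7 kg.
Tool frame: the origin (TCP) lies midway between the tips of the shut fingers; the grasp point (between the pads) lies 19 mm behind it; z points along the fingers, y is the line along which they close (so a half turn about z gives the same grasp; the last joint's range is limited). The gripper opens to 88 mm and grips with 3 to 60 N. Pads are 19 mm wide; open, the fingers measure 130 mm over their backs; the gripper's body (78 mm by 193 mm) begins 47 mm behind the grasp point.
Start: joints at [-55.571, 20.546, 0.682, 0, -70.136, -16.507], TCP at [0.208, -0.642, 0.227] pointing down, gripper open.
Joint ranges: [-176.03, 176.03], [-82.01, 121.73], [-58.28, 71.71], [-173.87, 95.51], [-174.79, -0.11], [-173.66, 173.66]. Speed limits (degrees/s): [136.94, 136.94, 172.46, 180, 180, 180].

INTERFACE

Orientations are given as a 3x3 rotation matrix whose columns are the frame's x, y, z axes.
In Python, from rig import robot gives the robot as it stands. Calls block until the motion is done:
- robot.goto(position, orientation): joint-space move of the TCP to a pose.
- robot.servo_line(position, ori=None, speed=0.15): straight line of the TCP; ori=None keeps the orientation; speed is the mean speed in m/s.
- robot.movej(angles): joint-space move.
- robot.move_gripper(opening): opening from 0.0 (shut) to 1.0 (fully open); the grip force is fixed at half the most; returns when the fingers have stopped.
- robot.dwell(seconds).
- robot.ik(position, orientation): joint angles nearest the present ones, or None.
- robot.grab_frame(name): name is "side" or "top"; returns (picture, depth): 420x560x3 uint8, red, green, blue; 420x560 float32, m along the optical axis (not along the pixel's ray), 0 where there is no reading.
- robot.camera_info(name): a dict with "vfov" (degrees; the focal length in pixels is half the picture's height over the tangent of half this angle, whatever the lens; pixels are square), "cx", "cy" (the principal point, pixels), "k1" (the pictures are not rectified: a ray, as slopes to the right and down, at radius r is drawn at 1 + k1 r^2 times it, then the intrinsics apply), "view" (4x4, takes a point from world to camera coordinates). Camera axes: x right, y down, z forward; pixel columns grow to the right and rows downward; lengths in m; the calibration is good to about 2 mm. A picture is of the moment at which its call begins. camera_info takes no time and is no camera call.
A pose or a line that the arm cannot do raises robot.Unreachable and nothing moves.
- robot.job_done(): hands the job in; it is judged then, once.
Readings, each from a call of its own:
- robot.read_t(): time.
- robot.read_qpos(): joint angles.
- robot.read_qvel(): joint speeds.
- robot.read_effort(): joint torques, N m.
- robot.read_position(): TCP position.
- robot.read_tcp_rot(): TCP orientation.
- robot.read_force(): force on the tool from outside, world axes, zero at the start.
- robot.read_ft_torque(): the same for the moment, N m.
- robot.read_grip_width(): opening from 0.0 (shut) to 1.0 (fully open).
- robot.read_finger_force(): force on a finger pad.
Only numpy, scipy, OpenCV 4.12 (cv2) and the standard library are available. Lean on these libraries where they do the work, as an engineer would, in place of code of your own. Each camera call takes 0.05 s, during which the arm holds its last target. There are 200 camera calls.

TASK

One of the two pressure screws on the tabletop etching press has been backed off, so its T-handle no longer agrees with the red setting line on its gauge ring. Slacken that screw's jam nut by swinging its lever counterclockwise, turn the T-handle clockwise until its red tip stands directly over the red line, then swing the lever back until the jam nut is fully tight again. Leave the other screw and its nut as they are, and do not shift the lino block, the ink tub or the brayer.

Things in the scene. Friction and masses are not known exactly. Their poses are not given: they have to be found in the camera images.
- press: green tabletop etching press, bolted down; origin: centre of its underside. Base 300 x 262 mm; roller along its y. Side frames at y = +105 and -105 mm, their caps (122 x 42 mm) 165 mm above the counter; on each cap an upright pressure screw with gauge ring, jam nut with lever, and T-handle. Nothing else rises above the caps. Bed plate 420 x 160 mm, its top at 80 mm; crank outside the +y frame
- off_axis (a point): top centre of the brass hub (30 mm across) of the T-handle that has to be reset, on its vertical screw axis, 67 mm above the cap (232 mm above the counter). It may be on either side frame
- off_red_tip (a point): middle of the end face of the red-capped end of that T-handle: a straight level bar 90 mm long, 12 mm thick at the capped ends (10 mm between), turning about the screw axis at its middle; bar centre 56 mm above the cap (221 mm above the counter). Either end may be pushed
- off_black_tip (a point): middle of the end face of the opposite, black-capped end of the same T-handle
- off_line (a point): point on the red setting line of the gauge ring of that screw, 45 mm from the screw axis, 4 mm above the cap. The line (4.5 mm wide) runs radially from 29 mm off the axis to the rim of the ring (116 mm across). The handle is set when the red tip is straight above this point
- off_ball (a point): centre of the black ball (21 mm across) on the end of that jam nut's lever, 82 mm from the screw axis, 32 mm above the cap (197 mm above the counter). The arm is 11 mm thick and rises outwards from the nut hub (38 mm across): its centre is 17 mm above the cap at 30 mm from the axis, 30 mm at 74 mm. It swings level, under the T-handle and out past its ends
- off_nut (a joint): turn of that jam nut, rad: 0 = fully tight on its stop (as at the start, lever roughly towards the robot), growing counterclockwise from above as it loosens, up to 1.9. It stays where it is left. Tight, it locks the screw; its grip fades and is gone from 0.75 rad on. Pushing the ball takes 2 to 10 N, most for the last of the tightening
- off_handle (a joint): turn of that T-handle and screw, rad, growing counterclockwise from above. It starts 0.5 to 1.7 rad counterclockwise of its line. With the nut tight it does not yield to 15 N at the end of the bar; with the nut loose it turns with about 3 N and stays where it is left. Its value on the line varies: go by red tip and line
- good_axis (a point): the same point on the other screw, which is already set: its red tip stands over its red line and its jam nut is tight. Leave it alone
- good_red_tip (a point): red tip of the other T-handle
- good_line (a point): the same point on the other screw's red setting line
- good_ball (a point): lever ball of the other jam nut
- good_nut (a joint): turn of the other jam nut, 0 = tight
- lino_block: loose lino printing block 100 x 130 x 12 mm lying on the bed plate on the robot's side of the roller; origin: centre of its underside
- ink_tub: loose blue ink tub with white lid, 72 mm across, 66 mm high, beside the press; origin: centre of its underside
- brayer: loose ink roller (brayer) with wooden handle, 175 mm long, 32 mm high, lying beside the press; origin on the counter, near the middle of its length

How it is judged (in metres and radians):
On the way, in this order (a step that is already met when the one before it is completed fails the run):
1. the jam nut of the backed-off screw is slackened, by at least 0.5 rad (value of joint off_nut above 0.5 rad), for 0.1 s.
2. with the nut still slack, the red tip of that T-handle is brought over its red line, within 4.5 mm (horizontal distance between off_red_tip and off_line below 0.0045 m and value of joint off_nut above 0.5 rad), for 0.2 s.
3. the jam nut is fully tight again, within 0.1 rad of its stop, with the red tip still over its line (value of joint off_nut below 0.1 rad and horizontal distance between off_red_tip and off_line below 0.0045 m), for 0.2 s.
At the end, for the whole second after the job is handed in: The red tip of the reset T-handle stands over its red line within 4.5 mm (about 6 degrees), its jam nut is within 0.1 rad of fully tight, and the other screw is still on its line (4.5 mm) with its nut tight (0.1 rad) (all of step 3 and value of joint good_nut below 0.1 rad and horizontal distance between good_red_tip and good_line below 0.0045 m); the robot touches nothing.
It fails at once if the other screw's T-handle or jam nut is turned (its red tip moved over 5 mm or its lever ball over 8 mm) (distance of good_red_tip from where it was at the start of the episode above 0.005 m or distance of good_ball from where it was at the start of the episode above 0.008 m).
It fails at once if the lino block, the ink tub or the brayer is shifted by more than 15 mm (distance of any of lino_block, ink_tub, brayer from where it was at the start of the episode above 0.015 m).
It also fails if it takes over 56 s, if anything falls off the work surface, if the arm or the gripper's body presses on something with over 40 N, if the wrist force passes 120 N, or if a joint passes its speed limit or range.

## Working session

There is one attempt and no reset: what is moved stays moved. The work goes in short steps, each a Python script; the robot and the scene stay as the last script left them, time stands still between calls to the robot, and variables do not carry over. Pictures are saved under pics/ and viewed, at most 10 in all, crops included, and the job is handed in when it is done.

```bash
mkdir -p pics; ls
cat > h.py <<'E'
import numpy as np, cv2
from rig import robot
def cam(n):
    i=robot.camera_info(n); f=210/np.tan(np.radians(i['vfov'])/2)
    return i,f,np.array(i['view'])
def ray(n,uv):
    i,f,V=cam(n); d=np.array([(uv[0]-i['cx'])/f,(uv[1]-i['cy'])/f]); s=d.copy()
    for _ in range(20): s=d/(1+i['k1']*(s@s))
    R=V[:3,:3]; return -R.T@V[:3,3], R.T@np.array([s[0],s[1],1])
def onz(n,uv,z):
    o,d=ray(n,uv); return o+d*(z-o[2])/d[2]
def proj(n,p):
    i,f,V=cam(n); c=V[:3,:3]@np.array(p)+V[:3,3]; s=c[:2]/c[2]; s=s*(1+i['k1']*(s@s))
    return np.array([s[0]*f+i['cx'],s[1]*f+i['cy']])
def snap(n,name):
    im,d=robot.grab_frame(n); cv2.imwrite(f'pics/{name}.png',im[...,::-1]); np.save(f'pics/{name}.npy',d); return im,d
E
python3 - <<'E'
from h import *
for n in('top','side'):
    snap(n,n+'0'); i,f,V=cam(n); print(n,i['cx'],i['cy'],i['k1'],f,-V[:3,:3].T@V[:3,3],V[2,:3])
print(robot.read_t())
E
```

```text
pics
top 282.4355481847121 214.618424836679 -0.18929651823985352 505.47879653867517 [0.39429141 0.05496591 1.18431685] [ 0.14489615 -0.00842682 -0.98941098]
side 283.7966479626659 211.53917508471739 -0.07460181050528981 388.58646261022074 [ 0.50201082 -0.51250979  0.76619965] [ 0.08439144  0.6860188  -0.72267302]
0.1
```

View pics/top0.png

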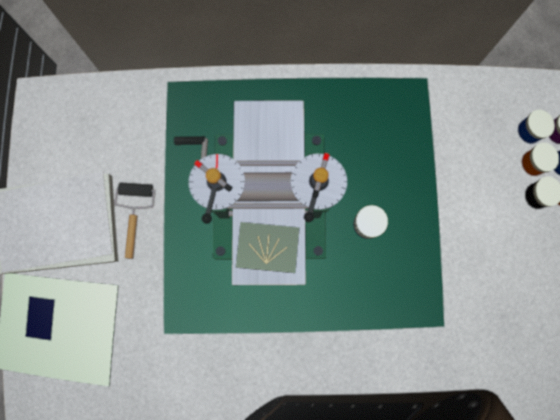

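View pics/side0.png

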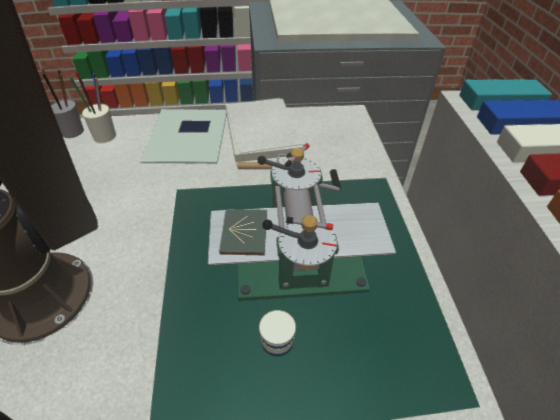

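The top view shows the +y screw (hub about 213,175) with its red tip at (198,163) and its line at (217,160), so this is the backed-off one. The right screw's tip (326,157) covers its own line. The ball of the off lever is at about (207,217).

```bash
cat >> h.py <<'E'
def blobs(im,kind,box,amin=4):
    hsv=cv2.cvtColor(im,cv2.COLOR_RGB2HSV); H,S,V=[hsv[...,k].astype(int) for k in range(3)]
    m={'red':((H<6)|(H>172))&(S>120)&(V>90),'brass':(H>8)&(H<25)&(S>130)&(V>90),'black':(V<50)}[kind]
    M=np.zeros(m.shape,np.uint8); x0,y0,x1,y1=box; M[y0:y1,x0:x1]=m[y0:y1,x0:x1]
    n,l,st,c=cv2.connectedComponentsWithStats(M)
    return [(c[i].round(1),st[i].tolist()) for i in range(1,n) if st[i,4]>=amin]
E
python3 - <<'E'
from h import *
for n,b in(('top',(180,130,360,235)),('side',(240,130,360,270))):
    im=cv2.imread(f'pics/{n}0.png')[...,::-1].copy()
    for k in('red','brass','black'):
        for c,s in blobs(im,k,b): print(n,k,c,s,*[onz(n,c,z).round(4)[:2] for z in({'red':(.169,.221),'brass':(.232,),'black':(.197,)}[k])])
im=cv2.imread('pics/top0.png'); a=cv2.resize(im[135:230,180:360],None,fx=4.4,fy=4.4,interpolation=cv2.INTER_CUBIC); cv2.imwrite('pics/c1.png',a)
E
```

```text
top red [325.6 156.1] [323, 153, 6, 7, 35] [ 0.6638 -0.0459] [ 0.65   -0.0407]
top red [216.5 161. ] [216, 155, 2, 13, 24] [0.6581 0.1805] [0.6446 0.174 ]
top red [197.5 163.3] [195, 160, 7, 7, 31] [0.6542 0.2201] [0.6409 0.2117]
top brass [212.8 175.4] [207, 169, 14, 14, 153] [0.6132 0.1798]
top brass [320.4 175. ] [313, 168, 15, 15, 164] [ 0.6095 -0.0281]
top black [191.4 140. ] [180, 137, 24, 7, 153] [0.6964 0.2287]
top black [227.8 187.3] [226, 186, 4, 4, 10] [0.5962 0.1543]
top black [315.1 193.6] [314, 191, 4, 6, 16] [ 0.5798 -0.0193]
top black [223.3 214.2] [218, 210, 10, 7, 31] [0.5422 0.1635]
top black [311.3 215.7] [305, 212, 16, 10, 89] [ 0.5355 -0.0104]
top black [206.5 218. ] [203, 214, 8, 9, 59] [0.5353 0.197 ]
side red [306.3 145.2] [304, 144, 5, 4, 12] [0.6532 0.2826] [0.64   0.2134]
side red [314. 171.] [310, 171, 9, 1, 9] [0.6568 0.1805] [0.6433 0.1202]
side red [328.8 226. ] [326, 224, 7, 5, 33] [0.66   0.0054] [ 0.6462 -0.0397]
side red [329.5 244. ] [323, 243, 14, 3, 22] [ 0.6527 -0.0417] [ 0.6396 -0.0827]
side brass [296.1 154.1] [292, 153, 10, 3, 14] [0.6098 0.1679]
side brass [309.2 222. ] [303, 217, 13, 10, 81] [ 0.6087 -0.0362]
side black [261.4 161.3] [259, 160, 6, 4, 14] [0.5334 0.1922]
side black [288.3 164.1] [286, 162, 5, 4, 10] [0.5943 0.177 ]
side black [334.9 179.7] [332, 173, 7, 13, 34] [0.6912 0.1151]
side black [289.2 220.2] [287, 218, 5, 5, 18] [0.5767 0.0032]
side black [267.  224.5] [263, 220, 9, 9, 62] [ 0.532  -0.0044]
```

View pics/c1.png

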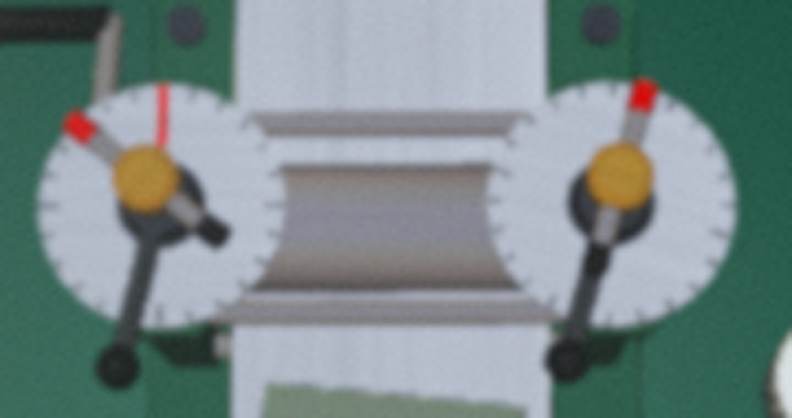

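The crop shows the left screw with its line pointing straight up (163,110) and its red tip about 48° counterclockwise of it (80,127). The right screw's tip stands on its line. The lever ball is at (118,367).

Next I'll shut the fingers and push the ball counterclockwise with the finger back.

```bash
cat >> h.py <<'E'
AX=np.array([0.6125,0.1805])
def ori(az,s=1):   # tool y along s*tangent(ccw), z down
    a=np.radians(az); y=s*np.array([-np.sin(a),np.cos(a),0]); z=np.array([0,0,-1.]); return np.column_stack([np.cross(y,z),y,z])
def pos(az,r,z): a=np.radians(az); return np.array([AX[0]+r*np.cos(a),AX[1]+r*np.sin(a),z])
def tang(az): f=np.array(robot.read_force()); a=np.radians(az); return f[:2]@np.array([-np.sin(a),np.cos(a)])
E
python3 - <<'E'
from h import *
for c in((216.5,181.5),(319.2,181.4)): print('ring',onz('top',c,.169).round(4))
S=None
for s in(1,-1):
    q=[robot.ik(pos(a,.076,.3),ori(a,s)) for a in(138,208,261)]; print(s,[None if x is None else np.round(x,0) for x in q])
E
```

```text
ring [0.6147 0.1804 0.169 ]
ring [ 0.6104 -0.0307  0.169 ]
1 [array([ 41.,  12.,  -2.,   0., -76.,   7.]), array([ 35.,   8.,  -7.,   0., -75.,  83.]), array([ 28.,  12.,  -1.,   0., -76., 143.])]
-1 [array([  41.,   12.,   -2.,    0.,  -76., -173.]), array([ 35.,   8.,  -7.,   0., -75., -97.]), array([ 28.,  12.,  -1.,   0., -76., -37.])]
```

```bash
sed -i 's/^AX=.*/AX=np.array([0.614,0.1803])/' h.py
python3 - <<'E'
from h import *
p=np.array(robot.read_position()); robot.servo_line([p[0],p[1],.36],speed=.25)
robot.move_gripper(0.0)
robot.goto(pos(136,.077,.34),ori(136))
robot.servo_line(pos(136,.077,.19),speed=.15)
print('down',robot.read_t(),robot.read_force())
for a in range(140,209,4):
    robot.servo_line(pos(a,.077,.19),ori(a),speed=.06)
    print(a,np.round(tang(a),1),np.round(np.linalg.norm(robot.read_force()),1),end=' | ')
    if np.linalg.norm(robot.read_force())>35: print('STOP');break
print(robot.read_t(),np.round(robot.read_position(),4))
snap('top','t1');snap('side','s1')
E
```

```text
down 6.65 [-0.27041706  0.7900034   0.09768554]
140 -1.3 1.9 | 144 -0.3 0.7 | 148 0.2 0.4 | 152 -1.5 2.4 | 156 -2.5 3.0 | 160 -1.8 3.1 | 164 -3.4 4.3 | 168 -2.9 4.7 | 172 -3.6 4.9 | 176 -3.9 4.5 | 180 -3.4 5.1 | 184 -3.2 3.7 | 188 -3.1 4.4 | 192 -3.3 4.5 | 196 -3.8 4.2 | 200 -2.5 4.1 | 204 -3.1 3.7 | 208 -3.1 3.9 | 11.15 [0.5458 0.1441 0.1898]
```

View pics/s1.png

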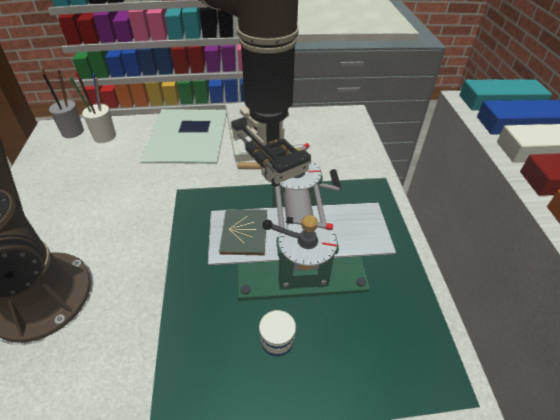

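```bash
cat >> h.py <<'E'
def bp(b,off=.022,r=.036,z=.212):
    a=np.radians(b); p=pos(b,r,z); return p+off*np.array([-np.sin(a),np.cos(a),0])
E
python3 - <<'E'
from h import *
robot.servo_line(pos(198,.077,.19),ori(198),speed=.1)
robot.servo_line(pos(198,.077,.30),speed=.2)
snap('top','t2')
robot.goto(bp(75,z=.30),ori(75))
robot.servo_line(bp(75),speed=.15)
print('down',robot.read_t(),np.round(robot.read_force(),1))
for b in range(69,5,-5):
    robot.servo_line(bp(b),ori(b),speed=.06)
    print(b,np.round(tang(b),1),np.round(np.linalg.norm(robot.read_force()),1),end=' | ')
    if np.linalg.norm(robot.read_force())>25: print('STOP');break
robot.servo_line(bp(b+20),speed=.1)
robot.servo_line(bp(b+20,z=.30),speed=.2)
robot.servo_line([.47,.35,.33],speed=.3)
im,_=snap('top','t3'); im2,_=snap('side','s3'); print(robot.read_t())
for n,i in(('top',im),('side',im2)):
  for c,s in blobs(i,'red',(180,130,360,260)): print(n,c,s,onz(n,c,.169).round(4)[:2],onz(n,c,.221).round(4)[:2])
a=cv2.resize(im[135:235,180:360,::-1],None,fx=4.4,fy=4.4,interpolation=cv2.INTER_CUBIC); cv2.imwrite('pics/c3.png',a)
E
```

```text
down 14.9333 [-0.6 -0.1  0.4]
69 0.5 1.6 | 64 0.4 1.2 | 59 -0.6 0.7 | 54 1.5 1.6 | 49 3.8 4.2 | 44 3.0 3.2 | 39 2.3 2.9 | 34 2.4 3.3 | 29 2.4 3.2 | 24 3.3 4.0 | 19 2.2 2.8 | 14 2.8 3.4 | 9 2.6 3.3 | 20.05
top [211.1 156.1] [209, 153, 5, 7, 32] [0.6689 0.1918] [0.6548 0.1848]
top [325.6 156.1] [323, 153, 6, 7, 35] [ 0.6638 -0.0459] [ 0.65   -0.0407]
top [216.4 161. ] [215, 155, 3, 13, 26] [0.6581 0.1807] [0.6446 0.1742]
side [313.6 152.4] [311, 151, 6, 4, 19] [0.6671 0.2516] [0.6527 0.185 ]
side [314. 171.] [310, 171, 9, 1, 9] [0.6568 0.1805] [0.6433 0.1202]
side [328.8 226. ] [326, 224, 7, 5, 33] [0.66   0.0054] [ 0.6462 -0.0397]
side [329.5 244. ] [323, 243, 14, 3, 22] [ 0.6527 -0.0417] [ 0.6396 -0.0827]
```

View pics/c3.png

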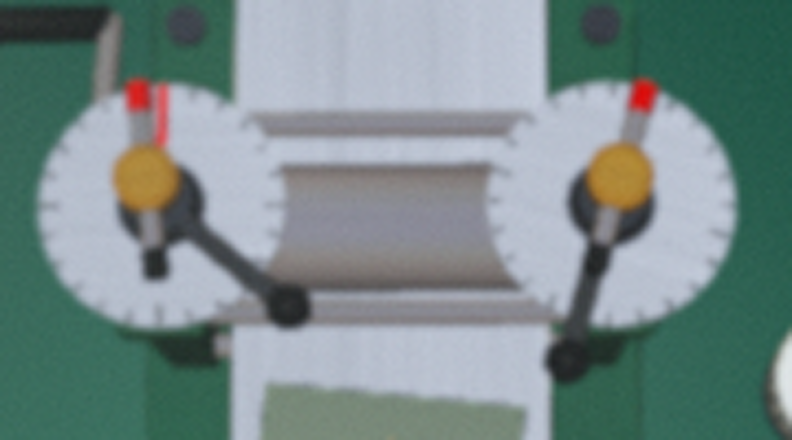

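The tip (138,96) now sits about 6° short of the line (163,115). The lever is slack, with its ball at (288,305).

```bash
cat >> h.py <<'E'
def check(name):
    im,_=snap('top',name); b=(185,130,245,200)
    for c,s in blobs(im,'red',b): print('red',c,s,onz('top',c,.169).round(4)[:2],onz('top',c,.221).round(4)[:2])
    B=[(c,onz('top',c,.221)) for c,s in blobs(im,'black',(200,180,235,205))]; R=[onz('top',c,.221) for c,s in blobs(im,'red',b)]
    for c,q in B:
        for r in R: d=r-q; print(' black',c,q.round(4)[:2],'baseline',np.linalg.norm(d[:2]).round(4),'az',np.degrees(np.arctan2(d[1],d[0])).round(1))
E
python3 - <<'E'
from h import *
check('t4')
robot.goto(bp(30,z=.30),ori(30))
robot.servo_line(bp(28),ori(28),speed=.15)
for b in(20,12,6,3):
    robot.servo_line(bp(b),ori(b),speed=.06); print(b,np.round(tang(b),1))
robot.servo_line(bp(23),speed=.1)
robot.servo_line(bp(23,z=.30),speed=.2)
robot.servo_line([.47,.35,.33],speed=.3)
check('t5')
im,_=snap('side','s5')
for c,s in blobs(im,'red',(280,130,345,195)): print('side',c,s,onz('side',c,.169).round(4)[:2],onz('side',c,.221).round(4)[:2])
print(robot.read_t())
E
```

```text
red [211. 156.] [209, 153, 5, 7, 33] [0.6691 0.192 ] [0.655 0.185]
red [216.4 161. ] [215, 155, 3, 13, 26] [0.6581 0.1807] [0.6446 0.1742]
 black [215.1 194.5] [0.5776 0.1767] baseline 0.0779 az 6.1
 black [215.1 194.5] [0.5776 0.1767] baseline 0.067 az -2.1
20 -0.0
12 -0.1
6 2.2
3 3.3
red [214.2 157.9] [210, 153, 8, 15, 65] [0.6649 0.1853] [0.651  0.1786]
 black [213.2 194.4] [0.5779 0.1804] baseline 0.0731 az -1.4
side [314.  153.3] [312, 151, 5, 5, 20] [0.6675 0.2479] [0.6531 0.1817]
side [313. 171.] [310, 171, 7, 1, 7] [0.6544 0.1807] [0.6412 0.1204]
24.65
```

Run:
```python
from h import *
im=cv2.imread('pics/t5.png'); cv2.imwrite('pics/c5.png',cv2.resize(im[145:215,180:250],None,fx=8,fy=8,interpolation=cv2.INTER_CUBIC))
rgb=im[...,::-1].copy()
for y0,y1 in((153,156),(156,160),(161,168)):
    print(y0,[(c.tolist(),onz('top',c,.221).round(4)[:2],onz('top',c,.169).round(4)[:2]) for c,s in blobs(rgb,'red',(205,y0,225,y1),2)])
for z,az in((.221,0.4),): print('expected tip centre at line az', proj('top',pos(az,.040,z)), 'black',proj('top',pos(180+az,.040,z)))
```

```text
153 [([213.1, 154.2], array([0.6586, 0.1808]), array([0.6729, 0.1876]))]
156 [([213.7, 157.4], array([0.6521, 0.1796]), array([0.666 , 0.1863]))]
161 [([216.3, 163.8], array([0.6389, 0.1744]), array([0.6521, 0.1809]))]
expected tip centre at line az [213.21596194 156.45672013] black [213.41460607 196.36492874]
```

View pics/c5.png

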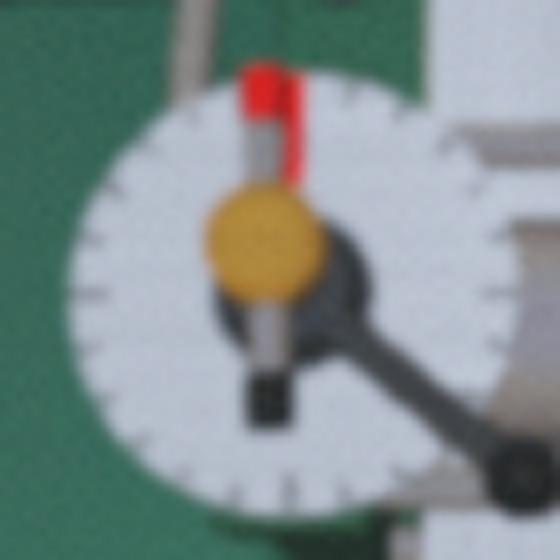

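The bar stands over the line within about 1°. The tip at (263,93) appears displaced from the line only by height parallax. I'll tighten now.

Run:
```python
from h import *
print(onz('top',(245.3,204.2),.197).round(4), np.degrees(np.arctan2(*(onz('top',(245.3,204.2),.197)[:2]-AX)[::-1]))%360)
robot.goto(pos(258,.077,.31),ori(258,-1))
robot.servo_line(pos(258,.077,.19),speed=.15)
print('down',robot.read_t(),np.round(robot.read_force(),1))
a=258
while a>172:
    a-=4 if a>196 else 1
    robot.servo_line(pos(a,.077,.19),ori(a,-1),speed=.06)
    f=tang(a); print(a,np.round(f,1),end=' | ')
    if abs(f)>22: print('STOP');break
print(robot.read_t(),np.round(robot.read_position(),4),np.round(robot.read_force(),1))
```

```text
[0.5613 0.1197 0.197 ] 228.9916966736574
down 27.175 [ 0.1  0.  -0.2]
254 0.3 | 250 -0.4 | 246 0.1 | 242 3.4 | 238 4.1 | 234 4.8 | 230 3.9 | 226 4.0 | 222 2.5 | 218 2.9 | 214 2.7 | 210 3.0 | 206 2.9 | 202 3.2 | 198 3.8 | 194 4.5 | 193 5.4 | 192 5.1 | 191 6.7 | 190 5.9 | 189 6.2 | 188 5.5 | 187 7.0 | 186 5.8 | 185 7.4 | 184 11.7 | 183 16.1 | 182 21.5 | 181 26.4 | STOP
34.425 [0.5351 0.1729 0.1897] [ -2.9 -26.5   7.1]
```

Force climbs steeply at the stop, so the nut is tight. I'll back off and check.

Run:
```python
from h import *
robot.servo_line(pos(196,.077,.19),ori(196,-1),speed=.1)
robot.servo_line(pos(196,.077,.31),speed=.2)
robot.servo_line([.45,.38,.33],speed=.3)
check('t6')
im,_=snap('side','s6'); t=cv2.imread('pics/t6.png')
for c,s in blobs(im,'red',(280,130,345,195)): print('side',c,s,onz('side',c,.221).round(4)[:2])
for n in('t6','top0'):
    q=cv2.imread(f'pics/{n}.png')[...,::-1].copy()
    print(n,[(k,c.tolist()) for k,b in(('black',(198,208,215,225)),('red',(318,150,335,165)),('black',(303,208,318,225))) for c,s in blobs(q,k,b,20)])
print(robot.read_t(),np.round(robot.read_force(),1))
cv2.imwrite('pics/c6.png',cv2.resize(t[135:235,180:360],None,fx=4.4,fy=4.4,interpolation=cv2.INTER_CUBIC))
```

```text
red [214.2 158. ] [210, 153, 8, 15, 66] [0.6647 0.1853] [0.6508 0.1786]
 black [212.9 194.8] [0.5771 0.181 ] baseline 0.0737 az -1.9
side [313.9 153.4] [312, 152, 5, 4, 19] [0.6528 0.1813]
side [312.5 171. ] [310, 171, 6, 1, 6] [0.6401 0.1205]
t6 [('black', [206.4, 217.9]), ('red', [325.6, 156.0]), ('black', [310.4, 216.0])]
top0 [('black', [206.5, 218.0]), ('red', [325.6, 156.1]), ('black', [310.4, 215.9])]
36.6333 [ 0.5  0.1 -0. ]
```

View pics/c6.png

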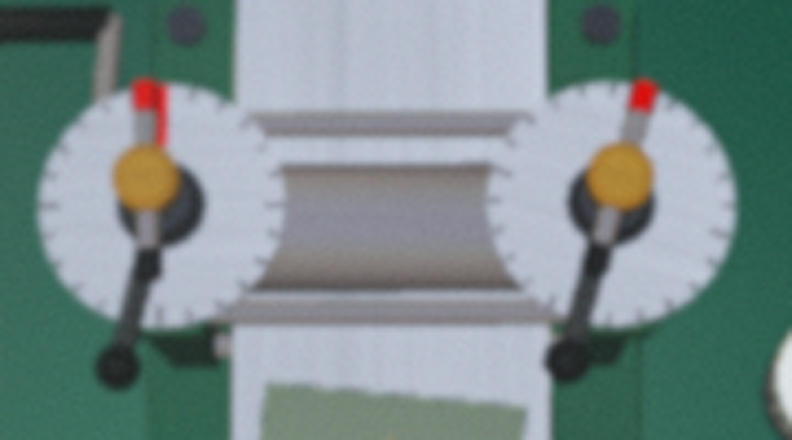

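The reset screw's tip is at (144,95) over its line, and its ball is back at the starting position (118,367). The other screw hasn't moved, and the arm is clear.

```bash
python3 -c "
from rig import robot
print(robot.job_done())"
```

```text
the job is handed in; nothing more can be done
None
```

I reset the +y screw and handed the job in; by camera its red tip is about 1 mm from its line, its jam nut is tight again, and the other screw hasn't moved.

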